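# Click a carving blank into the bench's ratchet work-holder

## Robot

A 6-joint arm with a two-finger parallel gripper is mounted at the origin on the work surface. World frame = base frame: x ahead of the robot, y to its left, z up, the work surface at z = 0. Lengths are in m, angles in rad, forces in N, time in s.
With the tool pointing down it reaches from about 0.275 to 0.825 m from the base axis. Payload 4.9 kg.
Tool frame: the origin (TCP) lies at the very end of the fingers, on their centre line; the grasp point (between the pads) lies 19 mm behind it; z points along the fingers, x is the direction in which the jaws open and shut, and the axes are right-handed (so a half turn about z gives the same grasp; the last joint's range is limited). The gripper opens to 85 mm and grips with 20 to 120 N. Pads are 22 mm wide; open, the fingers measure 114 mm over their backs; the gripper's body (76 mm by 85 mm) begins 54 mm behind the grasp point. The pads swing forward as they close: fully open they stand 13 mm farther back than shut.
Start: joints at [1.181, 0.326, -0.193, 1.052, 0, 1.437], TCP at [0.139, 0.532, 0.231] pointing down, gripper open.
Joint ranges: [-2.65, 2.65], [-0.97, 1.79], [-1.3, 1.35], [-1.93, 2.1], [-1.47, 1.37], [-3.14, 3.14]. Speed limits (rad/s): [2.57, 2.57, 3.14, 3.14, 3.14, 3.14].

## Interface

Orientations are given as a unit quaternion [x, y, z, w].
In Python, from station import robot, read_camera, calibration, hand_in gives the robot as it stands.
- The arm moves only by the tool step_arm, never from a script. Its argument "increments" is a list of rows, each a list of 2 entries, a list of its own where there are three numbers: the shift along the tool's x, y, z in m, then the turn, a rotation vector about the tool's x, y, z in rad. A call has 1 to 20 rows; each row shifts and turns the commanded pose from where the row before left it, along the tool's axes as they then stand; what a row does not reach is not made up. A row lasts 1/12 s, in which the tool goes at most 41.7 mm and 7.16 degrees, less where a joint would pass 70% of its speed; a pose out of reach is approached as far as the arm can. A call is refused whole if a number of a shift passes 0.0417 or a number of a turn 0.125, either way. A call with a gripper value outside its range is refused whole. "gripper" is the finger opening in m, from 0 to 0.0854, set as the call begins (left out, the last holds). The fingers move at their own pace and stop on an object; the grip force is fixed at half the most. Time passes only in rows, so rows that do not move let the fingers close. It gives the time, the measured TCP pose, the force and the opening at its end, in the units of the state.
- robot.state(): the state, without advancing time (a new reading comes with each control period).
- read_camera(name): name is "scene" or "top" or "wrist"; returns (picture, depth): 480x640x3 uint8, blue, green, red; 480x640 float32, m along the optical axis (not along the pixel's ray), 0 where there is no reading.
- calibration(name): a dict with "fx", "fy", "cx", "cy" (pixels), "view" (4x4, takes a point from world to camera coordinates); the wrist camera has in their place "tool_from_camera" (4x4, takes a point from camera to tool coordinates, whose origin is the TCP and whose axes are the tool frame's). Camera axes: x right, y up, looking along -z (the intrinsics and any distortion apply to the point x, -y, -z); pixel columns grow to the right and rows downward; lengths in m; the calibration is good to about 2 mm. A picture is of the moment at which its call begins: read the wrist's pose just before it. calibration takes no time and is no camera call.
- hand_in(): hands the job in, once; it reports no verdict.
The state is a dict: "t": time; "joint_pos": joint angles; "dq": joint speeds; "joint_torque": joint torques, N m; "tcp_pos": TCP position; "ee_rot": TCP orientation; "wrist_force": force on the tool from outside, world axes, zero at the start; "wrist_torque": the same for the moment, N m; "gripper_width": finger opening in m.
Only numpy, scipy, OpenCV 4.12 (cv2) and the standard library are available. Lean on these libraries where they do the work, as an engineer would, in place of code of your own. Each camera call takes 0.05 s, during which the arm holds its last target.

## Task

Lay the carving blank flat in the open, flared end of the ratchet work-holder, arrow end towards the blue post and toothed edge on the side of the red catch, then slide it along the lane so that its teeth click past the catch, and press it on into the sprung pad with about 16 N. When you let go, the catch must be down in a tooth and hold the blank so that it still presses on the pad. Never load the pad with more than 20 N, and leave the gouge, offcut and sanding block where they are.

Things in the scene. Friction and masses are not known exactly. Their poses are not given: they have to be found in the camera images.
- blank_mid (a point): Carving blank, loose, flat on the bench: pale wooden block 110 long (x) x 45 wide (y) x 46 mm tall glued on a plywood carrier 110 x 64 x 14 mm; 60 mm tall, 0.3 kg. A red arrow on top points along +x, its leading end. This point: middle of the block, 37 mm over the underside. Grip across the 45 mm width from above; the carrier's top lies 23 mm below this point: keep fingertips off it.
- rack (a point): Crest of the leading tooth of the blank's dark steel saw-tooth rack, at its square rear face. The rack stands 4 mm proud of the carrier's +y edge, in its upper 7 mm; 15 teeth, pitch 6 mm, running back from this one. The point lies 47 mm ahead of and 36 mm to +y of blank_mid.
- holder: Work-holder fixed to the bench: green plate 310 x 150 x 8 mm, two aluminium rails, their tops at most 20 mm over the bench. Origin on the bench, on the lane's centre line level with the catch's tip; x along the lane in the pushing direction, z up. Lane open on top: 95 mm wide at x = -155 mm, narrowing to 67 mm at x = -10, then 67 to x = +100. The carrier slides on the plate, blank_mid 45 mm up.
- entry (a point): Point on the holder 85 mm before the catch's tip, on the lane's centre line, 45 mm over the bench: where blank_mid comes when the blank is laid in the flared end, clear of the catch. Lay it there first (within about 25 mm along the lane), x axes of blank and holder parallel.
- catch_tip (a point): Tip of the red catch (pawl), a 33 mm arm on the +y rail, 16 to 23 mm over the bench, pointing along the lane. It lets the blank pass to +x with 1 to 5 N of drag in all (friction included) and blocks the way back: once let go, the blank slips back up to one tooth (6 mm) onto it. First click when blank_mid is 47 mm before the tip (x = -47 mm), then one every 6 mm.
- catch (a joint): Angle of the red catch, rad: about -0.09 with nothing at it (sprung inward), -0.09 to +0.04 when down in a tooth, rising to 0.07 to 0.12 as a tooth's crest passes.
- post: Blue post of the sprung stop, 30 x 60 x 66 mm, fixed on the plate, on the lane, its middle 125 mm beyond the catch's tip; origin at its underside, x along the lane. A sprung rubber-faced pad on a rod stands out of it towards the entry and meets the front of the wooden block.
- pad_axis (a point): Point on the post's face where the pad's rod comes out, 42 mm over the bench. Pad 44 wide, 34 mm tall; how far it stands out differs each time and is NOT measured: free face 35 to 85 mm before this point (25 to 75 mm beyond the catch's tip). Spring: 2 N at touch, then 1.2 N per mm, travel 25 mm. Press it in 7 mm or more: a push of 16 N at about 20 mm/s does it. Over 20 N on the pad is too much.
- gouge_a: Bystander: gouge with orange handle lying on the bench, 250 mm long, 28 mm thick. Origin under its ferrule, x towards the blade.
- offcut: Bystander: wooden offcut 90 x 60 x 35 mm. Origin at the centre of its underside.
- sanding_block: Bystander: cork sanding block 100 x 55 x 35 mm. Origin at the centre of its underside.
Mind the look-alikes: they are no part of the job. What is shaped like the part that bears blank_mid but orange is not meant.

How it is judged:
By the outcome, as a careful person would: the job done as asked, in the order asked, and still so for the second after the job is handed in, with the robot touching nothing.
It also fails if it takes over 51 s, if anything falls off the work surface, if the arm or the gripper's body presses on something with over 40 N, if the wrist force passes 120 N, or if a joint passes its speed limit or range.

## Working session

There is one attempt and no reset: what is moved stays moved. The work goes in short steps, Python scripts to look and compute and a tool call to move; the robot and the scene stay as the last step left them, time stands still between calls to the robot, and variables do not carry over. Pictures are saved under pics/ and viewed, and the job is handed in when it is done.

Besides the shell and the picture viewer there is one more tool, called after "Call:" by a JSON object that holds its "method" and its "body", one argument or row to a line. step_arm: Moves the arm, as the interface text tells. Its arguments: {"type":"object","properties":{"increments":{"type":"array"},"gripper":{"type":"number"}},"required":["increments"]}

```bash
ls; mkdir -p pics; cat > h.py <<'E'
import numpy as np, cv2
from station import robot, read_camera, calibration, hand_in
E
python3 - <<'E'
from h import *
print(robot.state())
for n in ["scene","top"]:
    p,d=read_camera(n); cv2.imwrite(f"pics/{n}0.png",p); np.save(f"pics/{n}0.npy",d); print(n,calibration(n))
print(calibration("wrist"))
E
```

```text
pics
{'t': 0.0, 'joint_pos': array([ 1.18082863e+00,  3.26927656e-01, -1.93575034e-01,  1.05200854e+00,
       -4.17013085e-05,  1.43660442e+00]), 'dq': array([ 0.00092604,  0.00119026,  0.00039244, -0.00060891, -0.00032577,
        0.00047544]), 'joint_torque': array([ 5.00175167e-05, -4.43396795e+01,  2.62439972e+01,  1.52757287e-02,
       -1.67120006e-04,  1.58820754e-06]), 'tcp_pos': array([0.13892199, 0.53156574, 0.23051403]), 'ee_rot': array([ 7.91515976e-01,  6.11147874e-01, -7.32273439e-04,  4.46576879e-04]), 'wrist_force': array([0.23324857, 0.17801138, 0.04213752]), 'wrist_torque': array([0.02041914, 0.00832059, 0.03700429]), 'gripper_width': 0.08584169922927781}
scene {'fx': 491.91754366073474, 'fy': 491.91754366073474, 'cx': 321.84748773743405, 'cy': 238.16544640548017, 'view': array([[-0.03997321,  0.99912672,  0.01216293,  0.13851371],
       [-0.63366038, -0.03475967,  0.77283005,  0.26984249],
       [ 0.77257794,  0.02318533,  0.63449647, -1.47511433],
       [ 0.        ,  0.        ,  0.        ,  1.        ]])}
top {'fx': 603.5459693860776, 'fy': 603.545969386077
[... 167 characters left out ...]
-01, -4.32347756e-02,  2.01727259e-01,
        -5.27247960e-01],
       [-2.01552587e-01,  8.40711451e-03,  9.79441614e-01,
        -1.38115723e+00],
       [ 0.00000000e+00,  0.00000000e+00,  0.00000000e+00,
         1.00000000e+00]])}
{'fx': 386.8725735621455, 'fy': 386.8725735621455, 'cx': 312.3083632825184, 'cy': 239.49264289598727, 'tool_from_camera': array([[ 9.99999998e-01, -5.26588262e-05, -1.58667996e-05,
         1.86376913e-05],
       [-5.49662654e-05, -9.47241785e-01, -3.20519885e-01,
        -8.37062925e-02],
       [ 1.84850533e-06,  3.20519886e-01, -9.47241787e-01,
        -1.42412987e-01],
       [ 0.00000000e+00,  0.00000000e+00,  0.00000000e+00,
         1.00000000e+00]])}
```

View pics/scene0.png

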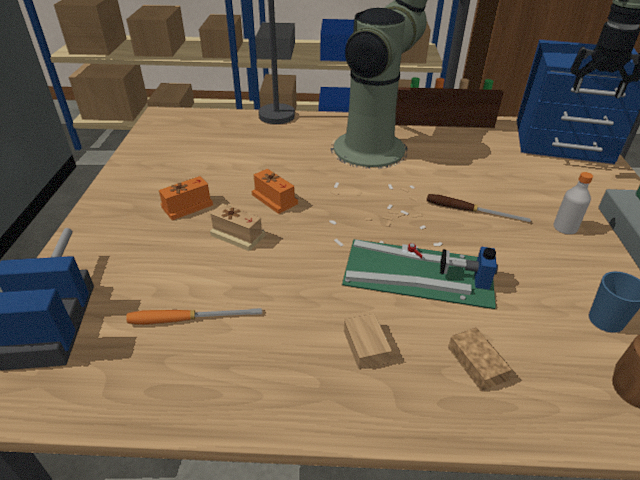

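View pics/top0.png

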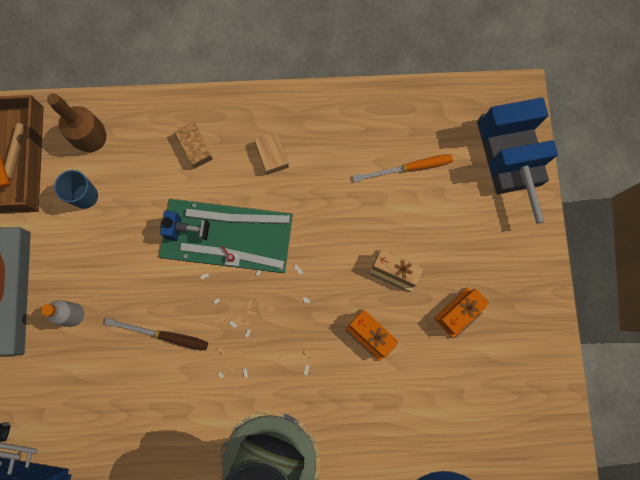

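```bash
python3 - <<'E'
from h import *
p=cv2.imread("pics/top0.png")
def crop(n,x0,y0,x1,y1,s,src):
    c=cv2.resize(src[y0:y1,x0:x1],None,fx=s,fy=s,interpolation=cv2.INTER_CUBIC)
    for x in range((x0+9)//10*10,x1,10):
        cv2.line(c,((x-x0)*s,0),((x-x0)*s,5 if x%50 else 14),(255,255,255),1)
        if x%50==0: cv2.putText(c,str(x),((x-x0)*s+2,24),0,.4,(255,255,255),1)
    for y in range((y0+9)//10*10,y1,10):
        cv2.line(c,(0,(y-y0)*s),(5 if y%50 else 14,(y-y0)*s),(255,255,255),1)
        if y%50==0: cv2.putText(c,str(y),(16,(y-y0)*s+4),0,.4,(255,255,255),1)
    cv2.imwrite(n,c); print(c.shape)
crop("pics/c1.png",340,230,500,350,5,p)
crop("pics/c2.png",150,190,300,280,5,p)
s=cv2.imread("pics/scene0.png")
crop("pics/c3.png",150,165,310,255,5,s)
crop("pics/c4.png",340,230,500,310,5,s)
E
```

```text
(600, 800, 3)
(450, 750, 3)
(450, 800, 3)
(400, 800, 3)
```

View pics/c1.png

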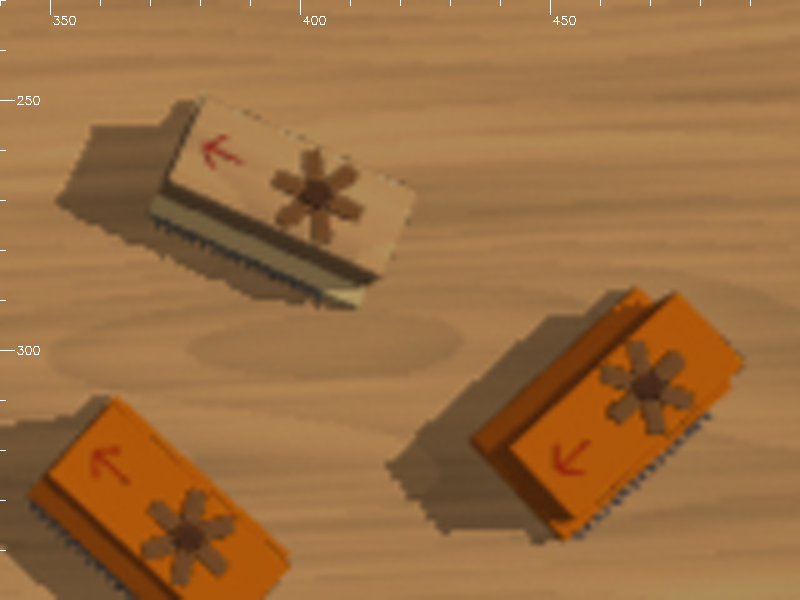

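View pics/c2.png

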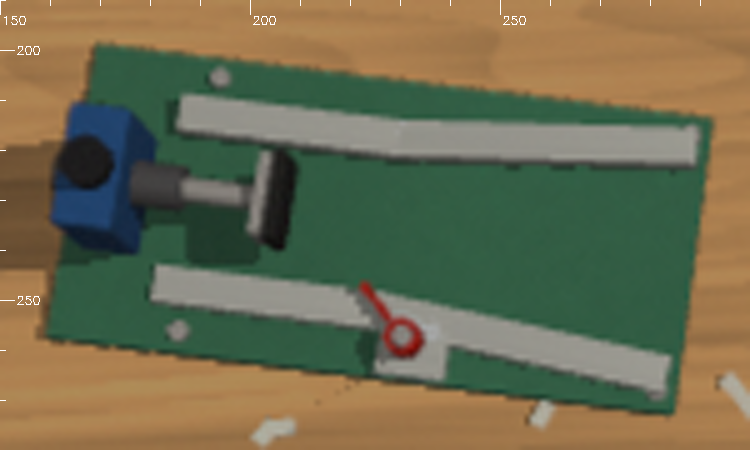

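View pics/c3.png

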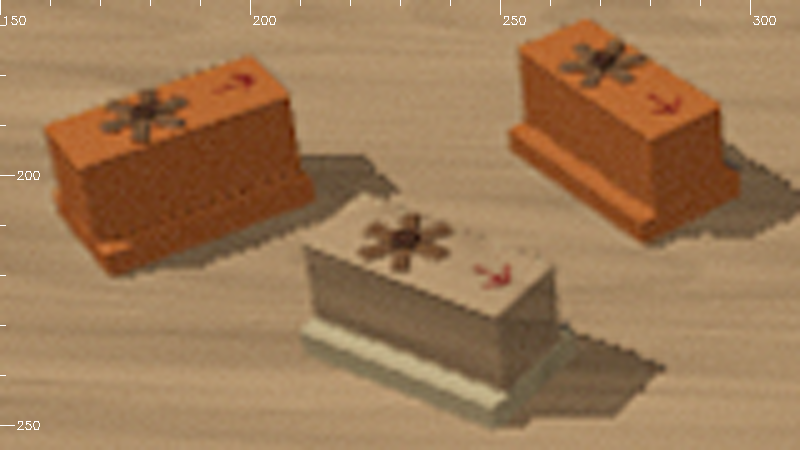

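View pics/c4.png

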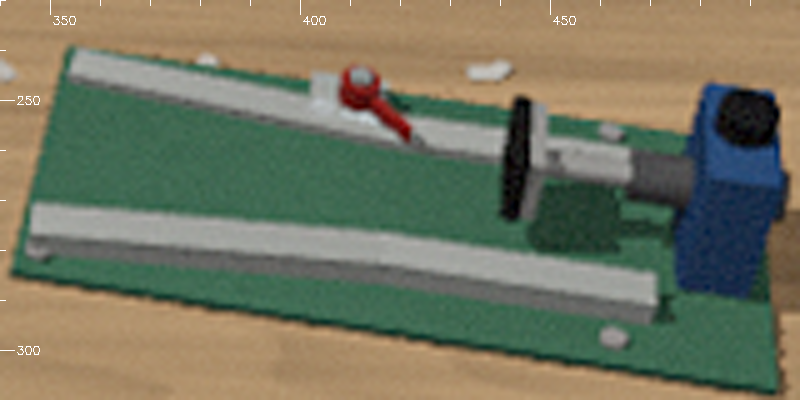

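```bash
cat >> h.py <<'E'
def ray(name,u,v,T=None):
    """world origin, dir; T = 4x4 world_from_camera"""
    c=calibration(name)
    if T is None: T=np.linalg.inv(c['view'])
    d=np.array([(u-c['cx'])/c['fx'],-(v-c['cy'])/c['fy'],-1.])
    return T[:3,3],T[:3,:3]@d
def onz(name,u,v,z,T=None):
    o,d=ray(name,u,v,T); return o+d*(z-o[2])/d[2]
def tri(rs):
    A=np.zeros((3,3));b=np.zeros(3)
    for o,d in rs:
        d=d/np.linalg.norm(d);P=np.eye(3)-np.outer(d,d);A+=P;b+=P@o
    x=np.linalg.solve(A,b)
    return x,[np.linalg.norm((np.eye(3)-np.outer(d,d)/(d@d))@(x-o)) for o,d in rs]
from scipy.spatial.transform import Rotation as R
def wristT(s=None):
    s=s or robot.state()
    T=np.eye(4);T[:3,:3]=R.from_quat(s['ee_rot']).as_matrix();T[:3,3]=s['tcp_pos']
    return T@calibration('wrist')['tool_from_camera']
def crop(n,x0,y0,x1,y1,s,src):
    c=cv2.resize(src[y0:y1,x0:x1],None,fx=s,fy=s,interpolation=cv2.INTER_CUBIC)
    for x in range((x0+9)//10*10,x1,10):
        cv2.line(c,((x-x0)*s,0),((x-x0)*s,5 if x%50 else 14),(255,255,255),1)
        if x%50==0: cv2.putText(c,str(x),((x-x0)*s+2,24),0,.4,(255,255,255),1)
    for y in range((y0+9)//10*10,y1,10):
        cv2.line(c,(0,(y-y0)*s),(5 if y%50 else 14,(y-y0)*s),(255,255,255),1)
        if y%50==0: cv2.putText(c,str(y),(16,(y-y0)*s+4),0,.4,(255,255,255),1)
    cv2.imwrite(n,c)
E
python3 - <<'E'
from h import *
np.set_printoptions(precision=4,suppress=True)
t=[(380.2,249),(372.6,266),(422.6,267.6),(415.2,285.2)]
s=[(260.6,218),(249,228.2),(223.6,203.6),(210,214.2)]
# order: front -y side?, match by proximity
tt=[onz('top',*p,.06) for p in t]; ss=[onz('scene',*p,.06) for p in s]
print(tt);print(ss)
T=np.array([ [x[0],x[1]] for x in tt])
for i in range(4):
    j=min(range(4),key=lambda j:np.linalg.norm(tt[i]-ss[j])); print(i,j,tri([ray('top',*t[i]),ray('scene',*s[j])]))
print('blank c',T.mean(0),'len',np.linalg.norm(T[0]-T[2]),np.linalg.norm(T[0]-T[1]))
f=T[0]+T[1]-T[2]-T[3];print('yaw',np.arctan2(f[1],f[0]))
pc=np.array([onz('top',*p,.008)[:2] for p in [(168.6,198.2),(292,213.2),(284.6,272.2),(157.2,257.2)]])
print(pc,np.linalg.norm(pc[0]-pc[1]),np.linalg.norm(pc[1]-pc[2]))
f=pc[0]+pc[3]-pc[1]-pc[2];print('hyaw',np.arctan2(f[1],f[0]))
print('tip',tri([ray('top',222,246.4),ray('scene',422.2,257)]))
E
```

```text
[array([ 0.4772, -0.2793,  0.06  ]), array([ 0.4377, -0.2588,  0.06  ]), array([ 0.4287, -0.3754,  0.06  ]), array([ 0.3883, -0.3548,  0.06  ])]
[array([ 0.442, -0.259,  0.06 ]), array([ 0.48  , -0.2791,  0.06  ]), array([ 0.3916, -0.3521,  0.06  ]), array([ 0.4342, -0.3747,  0.06  ])]
0 1 (array([ 0.4776, -0.2796,  0.058 ]), [np.float64(4.472947940366135e-05), np.float64(4.4729479403784646e-05)])
1 0 (array([ 0.4381, -0.2594,  0.0571]), [np.float64(0.00026327252439453463), np.float64(0.00026327252439438593)])
2 3 (array([ 0.4293, -0.3762,  0.0563]), [np.float64(3.306785358293564e-05), np.float64(3.306785358288473e-05)])
3 2 (array([ 0.3884, -0.3541,  0.0578]), [np.float64(0.001099721734385822), np.float64(0.0010997217343857557)])
blank c [ 0.433  -0.3171] len 0.10761332809041275 0.044560925970263815
yaw 1.099607915802218
[[ 0.6374  0.2305]
 [ 0.5856 -0.0744]
 [ 0.4395 -0.0508]
 [ 0.49    0.2579]] 0.3092525348139838 0.14797420145882148
hyaw 1.4055452389133893
tip (array([0.5078, 0.099 , 0.0187]), [np.float64(0.0006595284877886452), np.float64(0.0006595284877886602)])
```

Call:
{"method": "step_arm", "body": {
  "increments": [
    [[0,0,0],[0,0,0.1233]],
    [[0,0,0],[0,0,0.1233]],
    [[0,0,0],[0,0,0.1233]],
    [[0,0,0],[0,0,0.1233]],
    [[0,0,0],[0,0,0.1233]],
    [[0,0,0],[0,0,0.1233]],
    [[0,0,0],[0,0,0.1233]],
    [[0,0,0],[0,0,0.1233]],
    [[0,0,0],[0,0,0.1233]],
    [[0,0,0],[0,0,0.1233]],
    [[0,0,0],[0,0,0.1233]],
    [[0,0,0],[0,0,0.1233]]
  ]
}}

```text
t: 1.1
tcp_pos: [0.139, 0.5318, 0.2308]
ee_rot: [0.996, -0.085, -0.0, 0.0]
wrist_force: [-0.3, -0.6, 0.5]
gripper_width: 0.0853
```

Call:
{"method": "step_arm", "body": {
  "increments": [
    [[0.0333,0.0241,0],[0,0,0]],
    [[0.0333,0.0241,0],[0,0,0]],
    [[0.0333,0.0241,0],[0,0,0]],
    [[0.0333,0.0241,0],[0,0,0]],
    [[0.0333,0.0241,0],[0,0,0]],
    [[0.0333,0.0241,0],[0,0,0]],
    [[0.0333,0.0241,0],[0,0,0]],
    [[0.0333,0.0241,0],[0,0,0]],
    [[0.0333,0.0241,0],[0,0,0]],
    [[0.0333,0.0241,0],[0,0,0]],
    [[0.0333,0.0241,0],[0,0,0]],
    [[0.0333,0.0241,0],[0,0,0]],
    [[0.0333,0.0241,0],[0,0,0]],
    [[0.0333,0.0241,0],[0,0,0]],
    [[0,0,0],[0,0,0]],
    [[0,0,0],[0,0,0]]
  ]
}}

```text
t: 2.43
tcp_pos: [0.5447, 0.1211, 0.2304]
ee_rot: [0.996, -0.084, -0.001, 0.0]
wrist_force: [0.2, 0.3, 0.7]
gripper_width: 0.0855
```

```bash
python3 - <<'E'
from h import *
s=robot.state(); np.save("pics/w1T.npy",wristT(s)); print(s['tcp_pos'],s['ee_rot'],s['dq'].round(4),s['wrist_force'])
p,d=read_camera("wrist"); cv2.imwrite("pics/w1.png",p); np.save("pics/w1d.npy",d)
E
```

```text
[0.54465523 0.12105168 0.23041665] [ 9.96454547e-01 -8.41308319e-02 -5.80990029e-04  3.34714076e-05] [ 0.05   -0.0291 -0.0394  0.0119  0.0118  0.0055] [0.23089118 0.27104891 0.73000774]
```

View pics/w1.png

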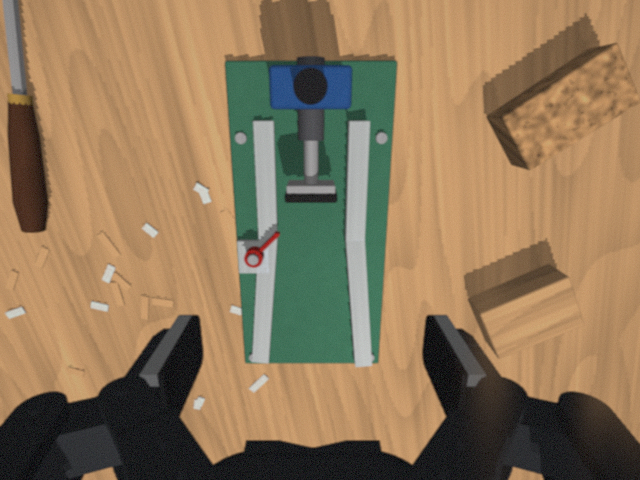

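```bash
python3 - <<'E'
from h import *
p=cv2.imread("pics/w1.png")
crop("pics/w1a.png",215,50,415,200,4,p)
crop("pics/w1b.png",215,225,415,375,4,p)
E
```

```text
(no output)
```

View pics/w1a.png

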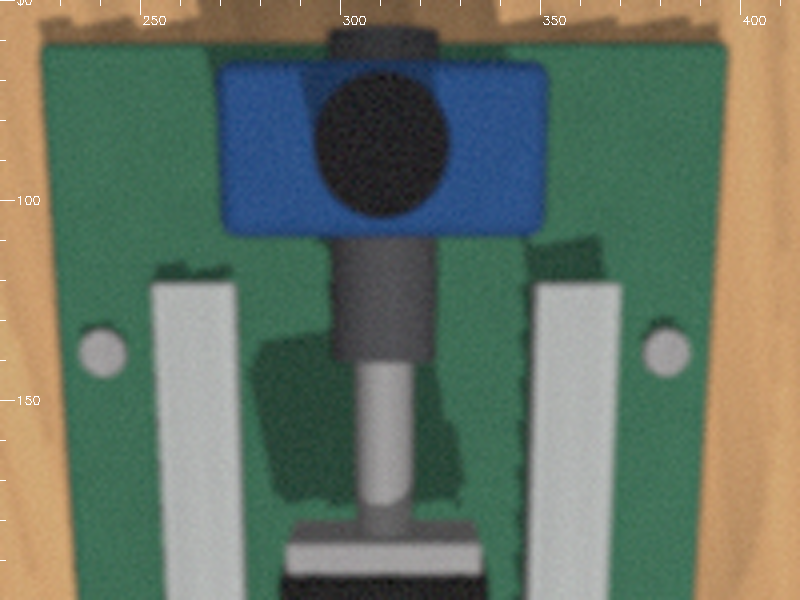

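View pics/w1b.png

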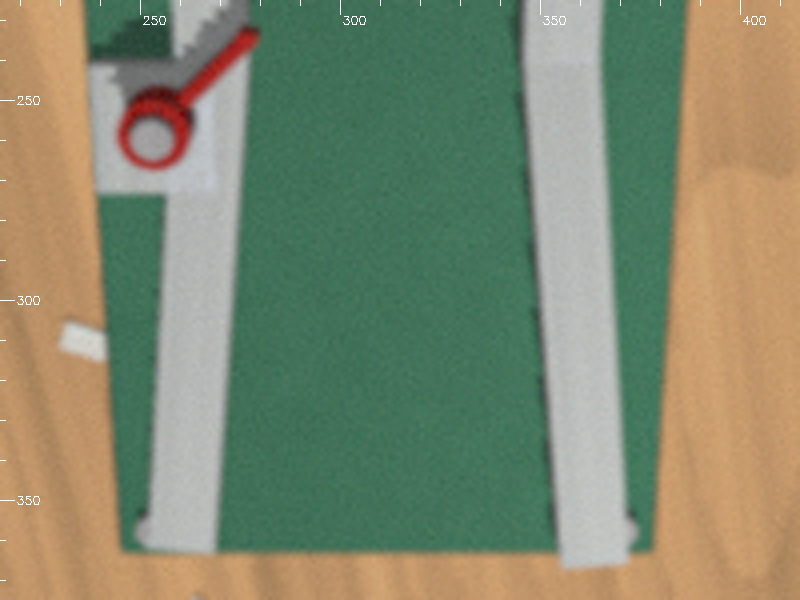

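```bash
python3 - <<'E'
from h import *
np.set_printoptions(precision=4,suppress=True)
T=np.load("pics/w1T.npy"); d=np.load("pics/w1d.npy")
P=lambda u,v,z: onz('wrist',u,v,z,T)
c=np.array([P(*q,.008)[:2] for q in [(225.1,60.4),(396.4,60.4),(377.9,362.4),(245.1,362.6)]])
print(c, [np.linalg.norm(c[i]-c[(i+1)%4]) for i in range(4)])
f=c[0]+c[1]-c[2]-c[3]; y=np.arctan2(f[1],f[0]); h=np.array([np.cos(y),np.sin(y)]); n=np.array([-h[1],h[0]])
fl=c[0]-c[3];fr=c[1]-c[2];print('yaw',y,np.arctan2(fl[1],fl[0]),np.arctan2(fr[1],fr[0]),'ctr',c.mean(0))
C=c.mean(0)
def hc(u,v,z): q=P(u,v,z)[:2]-C; return np.array([q@h,q@n])*1000
for nm,u,v,z in [('tip',278.9,232.9,.020),('railL end',272.9,120.4,.02),('railR end',348.6,120.4,.02),('kneeR',345.4,240.9,.02),('flareL',268.4,362.9,.02),('flareR',354.9,366.1,.02),('padL',286,196,.042),('padR',337,196,.042),('postfaceL',270.5,108.2,.074),('postfaceR',350.5,108.2,.074),('knob',310,86,.08),('rod',311,140,.042)]:
    print(nm,hc(u,v,z),'zdepth',d[int(v),int(u)])
def zd(u,v):
    o,r=ray('wrist',u,v,T); return o+r*d[int(v),int(u)]
for u,v in [(310,300),(263,320),(360,320),(263,170),(355,170),(300,100),(253,258),(450,150),(311,190)]: print(u,v,zd(u,v))
# triangulate tip & corners w/ top
print(tri([ray('wrist',278.9,232.9,T),ray('top',222,246.4),ray('scene',422.2,257)]))
for a,b in [((225.1,60.4),(157.2,257.2)),((396.4,60.4),(168.6,198.2)),((377.9,362.4),(292,213.2)),((245.1,362.6),(284.6,272.2))]:
    print(tri([ray('wrist',*a,T),ray('top',*b)]))
E
```

```text
[[ 0.4896  0.254 ]
 [ 0.635   0.2293]
 [ 0.5843 -0.0739]
 [ 0.4381 -0.0495]] [np.float64(0.14743205603208603), np.float64(0.3074456857021678), np.float64(0.14818464969868367), np.float64(0.3078811796853369)]
yaw 1.4037933315236917 1.4025710628323234 1.4050173315482715 ctr [0.5367 0.09  ]
tip [ 1.8469 30.8228] zdepth 0.3713539
railL end [104.8396  33.0572] zdepth 0.34931433
railR end [104.7495 -32.9501] zdepth 0.34872368
kneeR [ -6.3099 -33.0525] zdepth 0.3864721
flareL [-145.4923   46.452 ] zdepth 0.4235266
flareR [-149.6298  -47.0692] zdepth 0.44363302
padL [42.5691 21.6305] zdepth 0.31933016
padR [ 42.5203 -22.7255] zdepth 0.3207273
postfaceL [114.881   29.1855] zdepth 0.34417218
postfaceR [114.7988 -29.3287] zdepth 0.34444225
knob [129.6465   0.1988] zdepth 0.26695144
rod [89.8475 -0.2324] zdepth 0.31069785
310 300 [0.5228 0.0154 0.0083]
263 320 [0.4701 0.0024 0.0123]
360 320 [ 0.571  -0.0099  0.0203]
263 170 [0.5031 0.1573 0.0131]
355 170 [0.5865 0.1441 0.0198]
300 100 [0.5497 0.2097 0.0871]
253 258 [0.4789 0.0794 0.0298]
450 150 [0.6788 0.1445 0.0002]
311 190 [0.5454 0.14   0.0564]
(array([0.5075, 0.0982, 0.0196]), [np.float64(0.0015832791662224479), np.float64(7.810503718871315e-05), np.float64(0.0015892864784553702)])
(array([0.4898, 0.2552, 0.0116]), [np.float64(0.0017560329169357832), np.float64(0.0017560329169357093)])
(array([0.6333, 0.2281, 0.0198]), [np.float64(0.0008795674332011794), np.float64(0.0008795674332011772)])
(array([ 0.5849, -0.0743,  0.0079]), [np.float64(0.0006859431095689746), np.float64(0.0006859431095687136)])
(array([ 0.4388, -0.0503,  0.0077]), [np.float64(0.0009406510976416855), np.float64(0.0009406510976416335)])
```

Call:
{"method": "step_arm", "body": {
  "increments": [
    [[0,0,0],[0,0,0.1007]],
    [[0,0,0],[0,0,0.1007]],
    [[0,0,0],[0,0,0.1007]],
    [[0.009,0.0373,0.003],[0,0,0]],
    [[0.009,0.0373,0.003],[0,0,0]],
    [[0.009,0.0373,0.003],[0,0,0]],
    [[0.009,0.0373,0.003],[0,0,0]],
    [[0.009,0.0373,0.003],[0,0,0]],
    [[0.009,0.0373,0.003],[0,0,0]],
    [[0.009,0.0373,0.003],[0,0,0]],
    [[0.009,0.0373,0.003],[0,0,0]],
    [[0.009,0.0373,0.003],[0,0,0]],
    [[0.009,0.0373,0.003],[0,0,0]],
    [[0.009,0.0373,0],[0,0,0]],
    [[0,0,0],[0,0,0]],
    [[0,0,0],[0,0,0]],
    [[0,0,0],[0,0,0]]
  ]
}}

```text
t: 3.9
tcp_pos: [0.4474, -0.2863, 0.2011]
ee_rot: [0.973, -0.231, -0.0, -0.001]
wrist_force: [-0.4, 0.9, 0.1]
gripper_width: 0.085
```

```bash
python3 - <<'E'
from h import *
s=robot.state(); np.save("pics/w2T.npy",wristT(s)); print(s['tcp_pos'],s['ee_rot'],s['dq'].round(4),s['wrist_force'])
p,d=read_camera("wrist"); cv2.imwrite("pics/w2.png",p); np.save("pics/w2d.npy",d)
E
```

```text
[ 0.44739862 -0.28631388  0.20111874] [ 9.73037425e-01 -2.30646119e-01 -4.35171522e-04 -5.90116928e-04] [ 0.0225 -0.0049 -0.0036 -0.0004 -0.0035 -0.0006] [-0.35610352  0.88463464  0.06206744]
```

View pics/w2.png

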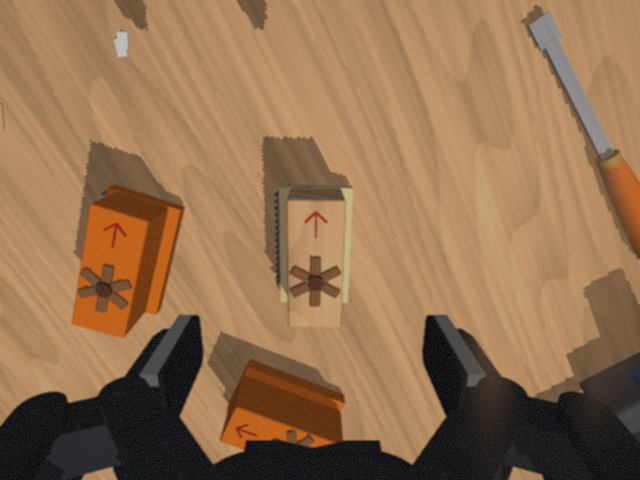

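```bash
python3 - <<'E'
from h import *
crop("pics/w2a.png",260,175,370,335,3,cv2.imread("pics/w2.png"))
c=cv2.imread("pics/w2.png")[175:340,255:375]; c=cv2.resize(c,None,fx=3.6,fy=3.6,interpolation=cv2.INTER_CUBIC); print(c.shape)
crop("pics/w2a.png",265,180,365,335,3,cv2.imread("pics/w2.png"))
crop("pics/w2b.png",265,180,365,210,8,cv2.imread("pics/w2.png"))
crop("pics/w2c.png",265,290,365,335,8,cv2.imread("pics/w2.png"))
E
```

```text
(594, 432, 3)
```

View pics/w2b.png

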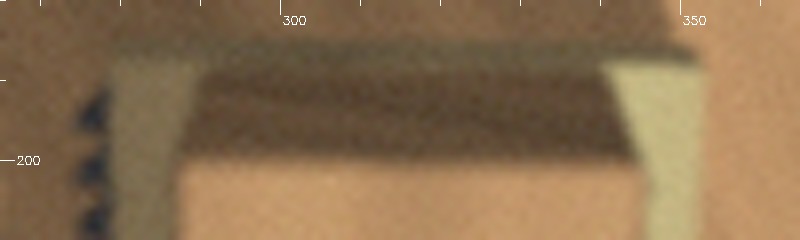

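View pics/w2c.png

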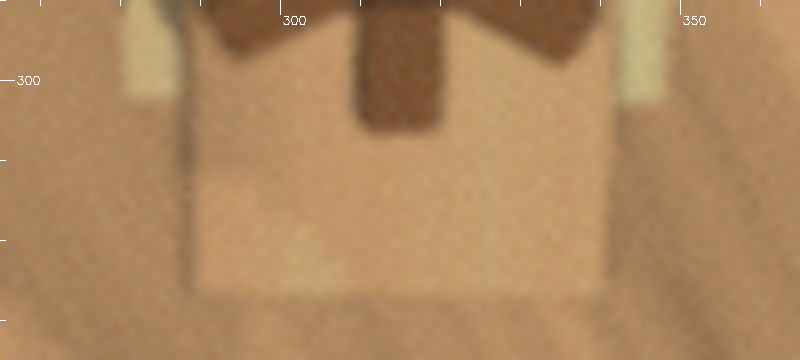

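View pics/w2a.png

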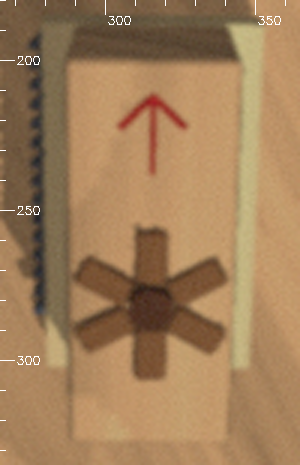

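```bash
python3 - <<'E'
from h import *
np.set_printoptions(precision=4,suppress=True)
T=np.load("pics/w2T.npy"); d=np.load("pics/w2d.npy")
t=[(380.2,249),(372.6,266),(422.6,267.6),(415.2,285.2)]
w=[(344.6,199.6),(286.8,199.6),(340.4,326.1),(288.3,326.1)]
for a,b in zip(t,w): print(tri([ray('top',*a),ray('wrist',*b,T)]))
for z,ps in [(.06,w),(.014,[(352.7,187.6),(278.1,187.6),(347.7,302.3),(279.9,302.1)])]:
    c=np.array([onz('wrist',*q,z,T)[:2] for q in ps]); f=c[0]+c[1]-c[2]-c[3]; g=c[1]+c[3]-c[0]-c[2]
    print('ctr',c.mean(0),'yaw',np.arctan2(f[1],f[0]),np.arctan2(g[1],g[0])-np.pi/2,'len',np.linalg.norm(c[0]-c[2]),np.linalg.norm(c[1]-c[3]),'wid',np.linalg.norm(c[0]-c[1]),np.linalg.norm(c[2]-c[3]))
for u,v in [(315,300),(315,212),(345,250),(400,250)]:
    o,r=ray('wrist',u,v,T); print(o+r*d[v,u])
T=np.load("pics/w1T.npy")
print('pad face front',onz('wrist',311,202,.059,T))
E
```

```text
(array([ 0.476 , -0.2785,  0.0676]), [np.float64(0.00017455229611878752), np.float64(0.00017455229611880696)])
(array([ 0.4375, -0.2596,  0.0626]), [np.float64(0.0010797785516986783), np.float64(0.0010797785516986254)])
(array([ 0.4279, -0.3744,  0.0644]), [np.float64(0.0002717517113831824), np.float64(0.0002717517113833752)])
(array([ 0.3884, -0.3549,  0.0629]), [np.float64(0.0008002670030392711), np.float64(0.0008002670030392016)])
ctr [ 0.432  -0.3189] yaw 1.0977090374733505 1.105929271348825 len 0.10798313869280754 0.10800855258736981 wid 0.04321657614348721 0.04360721648564932
ctr [ 0.4314 -0.3196] yaw 1.094124525832509 1.104203363526739 len 0.11017600341170967 0.10999621939093313 wid 0.06417533517800937 0.06449768331944274
[ 0.4191 -0.3447  0.0615]
[ 0.4518 -0.2791  0.0601]
[ 0.4552 -0.3338  0.0144]
[ 0.5004 -0.3625 -0.0002]
pad face front [0.5438 0.1306 0.059 ]
```

Call:
{"method": "step_arm", "body": {
  "increments": [
    [[0.001,0.036,0],[0,0,0.005]],
    [[0,0,0.03],[0,0,0]],
    [[0,0,0.03],[0,0,0]],
    [[0,0,0.03],[0,0,0]],
    [[0,0,0.03],[0,0,0]],
    [[0,0,0.03],[0,0,0]],
    [[0,0,0.018],[0,0,0]],
    [[0,0,0.012],[0,0,0]],
    [[0,0,0],[0,0,0]],
    [[0,0,0],[0,0,0]],
    [[0,0,0],[0,0,0]]
  ]
}}

```text
t: 4.87
tcp_pos: [0.4333, -0.3201, 0.0223]
ee_rot: [0.973, -0.233, 0.001, 0.0]
wrist_force: [-0.2, -0.3, 0.3]
gripper_width: 0.0854
```

```bash
python3 - <<'E'
from h import *
s=robot.state(); np.save("pics/w3T.npy",wristT(s)); print(s['tcp_pos'],s['ee_rot'],s['dq'].round(4),s['wrist_force'])
p,d=read_camera("wrist"); cv2.imwrite("pics/w3.png",p); np.save("pics/w3d.npy",d)
E
```

```text
[ 0.43328242 -0.32008367  0.02228315] [ 9.72536614e-01 -2.32749156e-01  5.44194333e-04  2.64030191e-04] [-0.0114 -0.0112  0.0093 -0.0024 -0.0017 -0.0027] [-0.17119453 -0.2708045   0.26848709]
```

View pics/w3.png

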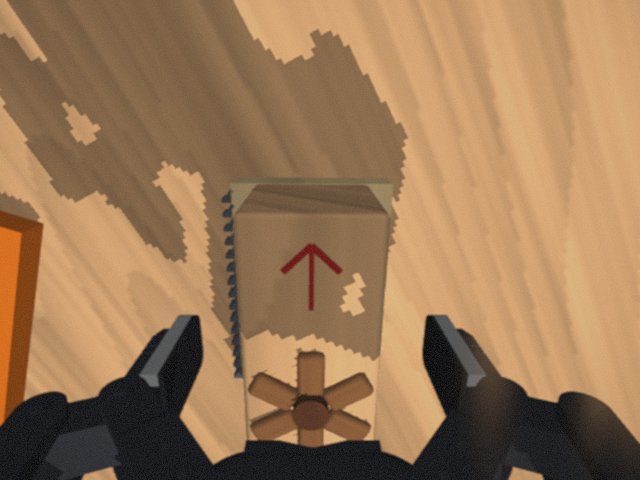

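Call:
{"method": "step_arm", "body": {
  "increments": [
    [[0,0,0],[0,0,0]],
    [[0,0,0],[0,0,0]],
    [[0,0,0],[0,0,0]],
    [[0,0,0],[0,0,0]],
    [[0,0,0],[0,0,0]],
    [[0,0,0],[0,0,0]],
    [[0,0,0],[0,0,0]],
    [[0,0,0],[0,0,0]],
    [[0,0,0],[0,0,0]],
    [[0,0,0],[0,0,0]]
  ],
  "gripper": 0.02
}}

```text
t: 5.75
tcp_pos: [0.4326, -0.3211, 0.0221]
ee_rot: [0.972, -0.234, 0.001, 0.0]
wrist_force: [-0.3, 0.4, 6.3]
gripper_width: 0.0444
```

Call:
{"method": "step_arm", "body": {
  "increments": [
    [[0,0,-0.02],[0,0,0]],
    [[0,0,-0.04],[0,0,0]],
    [[0,0,-0.03],[0,0,0]],
    [[0,0,0],[0,0,-0.1019]],
    [[0,0,0],[0,0,-0.1019]],
    [[0,0,0],[0,0,-0.1019]],
    [[0.0039,-0.0379,0],[0,0,0]],
    [[0.0039,-0.0379,0],[0,0,0]],
    [[0.0039,-0.0379,0],[0,0,0]],
    [[0.0039,-0.0379,0],[0,0,0]],
    [[0.0039,-0.0379,0],[0,0,0]],
    [[0.0039,-0.0379,0],[0,0,0]],
    [[0.0039,-0.0379,0],[0,0,0]],
    [[0.0039,-0.0379,0],[0,0,0]],
    [[0.0035,-0.0379,0],[0,0,0]],
    [[0,0,0],[0,0,0]],
    [[0,0,0],[0,0,0]],
    [[0,0,0],[0,0,0]],
    [[0,0,0],[0,0,0]]
  ]
}}

```text
t: 7.33
tcp_pos: [0.5223, 0.009, 0.1109]
ee_rot: [0.996, -0.084, -0.0, 0.0]
wrist_force: [-0.8, -0.0, -2.9]
gripper_width: 0.0444
```

```bash
python3 - <<'E'
from h import *
s=robot.state(); np.save("pics/w4T.npy",wristT(s)); print(s['tcp_pos'],s['ee_rot'],s['dq'].round(4),s['wrist_force'])
p,d=read_camera("wrist"); cv2.imwrite("pics/w4.png",p); np.save("pics/w4d.npy",d)
E
```

```text
[0.52227853 0.00904351 0.11093479] [ 9.96496645e-01 -8.36311341e-02 -4.93242356e-04  1.64495980e-04] [-0.0135 -0.001   0.0013 -0.0001  0.0016  0.0012] [-0.80054935 -0.03369007 -2.93089222]
```

View pics/w4.png

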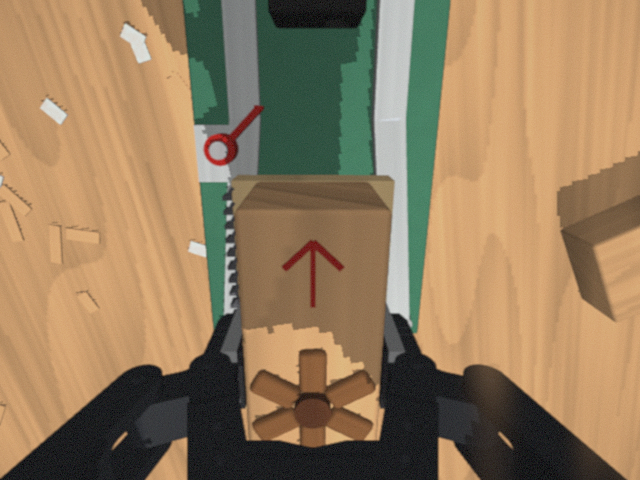

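```bash
python3 - <<'E'
from h import *
p=cv2.imread("pics/w4.png")
crop("pics/w4a.png",180,0,440,190,3,p)
crop("pics/w4b.png",215,165,415,315,4,p)
E
```

```text
(no output)
```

View pics/w4a.png

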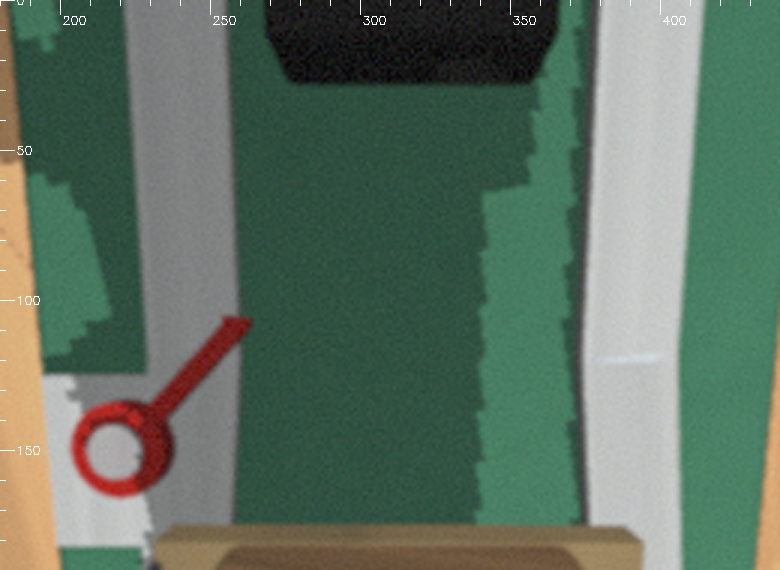

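View pics/w4b.png

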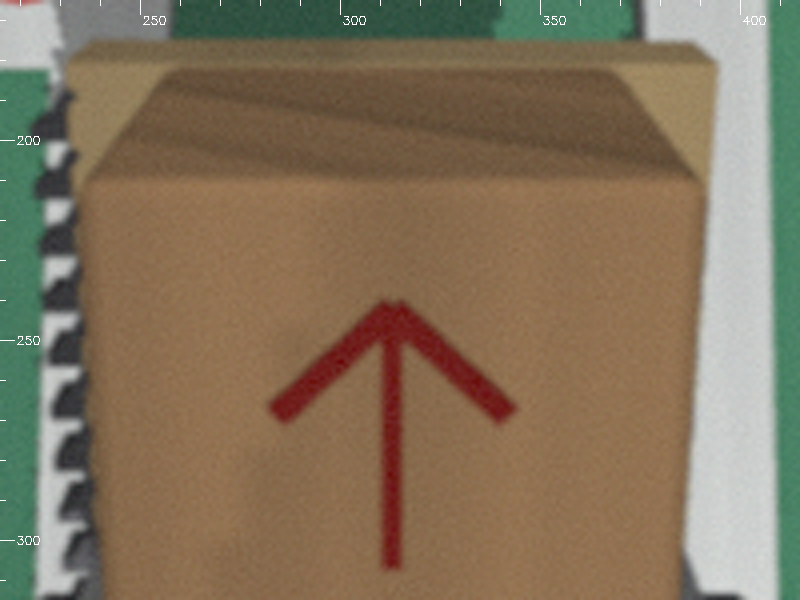

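```bash
python3 - <<'E'
from h import *
np.set_printoptions(precision=4,suppress=True)
T=np.load("pics/w4T.npy"); d=np.load("pics/w4d.npy")
s=robot.state(); q=R.from_quat(s['ee_rot']); print(s['tcp_pos'])
def t(u,v,z): return q.inv().apply(onz('wrist',u,v,z,T)-s['tcp_pos'])*1000
for z in (.0125,): a=t(255.8,6.5,z);b=t(259.5,99.8,z); print('L',a,b)
c=t(379.2,6.5,.02);e=t(375.8,99.8,.02); print('R',c,e)
for x,y in ((a,b),(c,e)): print('ang of lane in tool frame',np.arctan2((y-x)[0],(y-x)[1]))
print('knee',t(375.2,119.8,.02),'tip',t(263,106.5,.023))
zu=s['tcp_pos'][2]-.0221  # underside
for z in (zu,zu+.002):
    print('carrier',t(231.9,180.6,z+.014),t(394.4,180.6,z+.014),'block',t(236.9,210.4,z+.06),t(390.6,210.4,z+.06))
    print('arrow',t(312.6,241,z+.06),t(312.6,307,z+.06))
print('pad',t(312,27,.025), t(312,27,.059))
for u,v in [(312,230),(312,290),(240,190),(312,60),(240,60),(390,60),(312,20)]:
    o,r=ray('wrist',u,v,T); print(u,v,o+r*d[v,u])
E
```

```text
[0.5224 0.0088 0.111 ]
L [ -32.2606 -135.6557   98.5233] [-32.3115 -87.7414  98.5387]
R [  33.9589 -134.0376   90.9773] [ 34.6352 -87.6314  90.9918]
ang of lane in tool frame -0.0010625903146157525
ang of lane in tool frame 0.014572492349027334
knee [ 34.8674 -76.7897  90.9951] tip [-29.1401 -83.9849  88.0377]
carrier [-32.7093 -56.2653   8.1049] [ 30.7095 -56.3176   8.0604] block [-22.2502 -56.1181 -37.9024] [ 20.4445 -56.1574 -37.9324]
arrow [ -1.2094 -47.1502 -37.9143] [ -1.1913 -26.0215 -37.9075]
carrier [-32.291  -56.6204   6.1045] [ 30.2843 -56.672    6.0606] block [-21.848  -56.6325 -39.9028] [ 20.0285 -56.6709 -39.9323]
arrow [ -1.2105 -47.8364 -39.9145] [ -1.1927 -27.1126 -39.9079]
pad [  -1.5613 -123.4876   86.0057] [  -1.517  -117.4522   52.0076]
312 230 [0.5294 0.0583 0.1474]
312 290 [0.5263 0.0402 0.1488]
240 190 [0.5017 0.0655 0.1025]
312 60 [0.539  0.1169 0.0093]
240 60 [0.4989 0.1231 0.0141]
390 60 [0.5812 0.1086 0.0201]
312 20 [0.5413 0.1298 0.0471]
```

Call:
{"method": "step_arm", "body": {
  "increments": [
    [[0.002,0,0],[0,0,0]],
    [[0,0,0.03],[0,0,0]],
    [[0,0,0.03],[0,0,0]],
    [[0,0,0.013],[0,0,0]],
    [[0,0,0.004],[0,0,0]],
    [[0,0,0.0015],[0,0,0]],
    [[0,0,0],[0,0,0]],
    [[0,0,0],[0,0,0]]
  ]
}}

```text
t: 8.05
tcp_pos: [0.526, 0.0092, 0.0339]
ee_rot: [0.997, -0.083, 0.001, 0.0]
wrist_force: [-1.1, -0.6, -3.1]
gripper_width: 0.0446
```

Call:
{"method": "step_arm", "body": {
  "increments": [
    [[0,0,0.001],[0,0,0]],
    [[0,0,0.001],[0,0,0]],
    [[0,0,0],[0,0,0]],
    [[0,0,0],[0,0,0]]
  ]
}}

```text
t: 8.38
tcp_pos: [0.5251, 0.0097, 0.0312]
ee_rot: [0.997, -0.083, 0.0, 0.0]
wrist_force: [-0.9, -0.2, -2.6]
gripper_width: 0.0442
```

Call:
{"method": "step_arm", "body": {
  "increments": [
    [[0,0,0.001],[0,0,0]],
    [[0,0,0],[0,0,0]],
    [[0,0,0],[0,0,0]]
  ]
}}

```text
t: 8.63
tcp_pos: [0.5252, 0.0097, 0.0301]
ee_rot: [0.997, -0.083, 0.0, -0.0]
wrist_force: [-0.6, 0.5, 0.2]
gripper_width: 0.0442
```

```bash
python3 - <<'E'
from h import *
for n in ("wrist","top"):
    s=robot.state(); np.save("pics/w5T.npy",wristT(s)); print(s['t'],s['tcp_pos'],s['ee_rot'],s['wrist_force'],s['wrist_torque'])
    p,d=read_camera(n); cv2.imwrite(f"pics/{n}5.png",p)
    if n=="top": crop("pics/top5a.png",150,180,330,300,4,p)
E
```

```text
8.6333 [0.52517852 0.00971494 0.03006964] [ 9.96562507e-01 -8.28434804e-02  3.55575174e-04 -1.13797346e-05] [-0.63644394  0.47100563  0.20055253] [0.0009381  0.11504817 0.04544297]
8.6833 [0.52514026 0.00971071 0.03004636] [ 9.96562124e-01 -8.28482642e-02  3.12174953e-04 -2.92046721e-05] [0.16978412 0.48630809 1.16009615] [0.0174664  0.10025154 0.02325826]
```

View pics/wrist5.png

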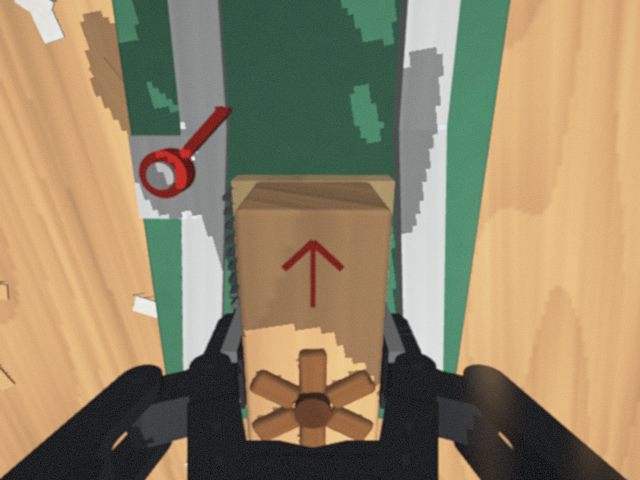

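View pics/top5a.png

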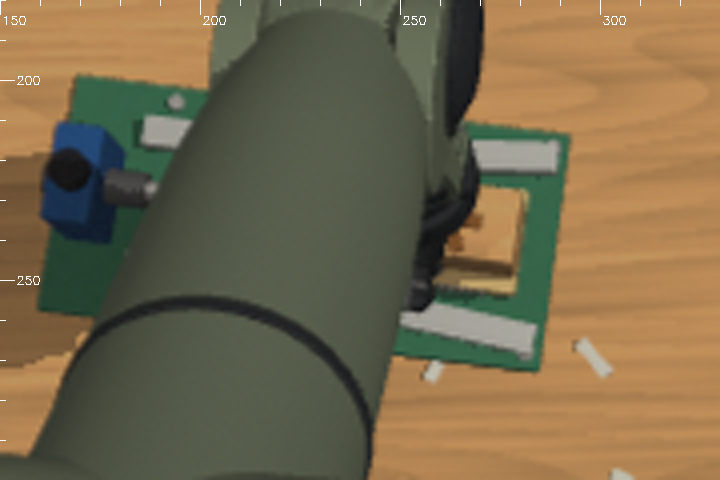

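```bash
python3 - <<'E'
from h import *
p=cv2.imread("pics/wrist5.png")
crop("pics/w5a.png",160,0,460,220,2,p)
c=cv2.resize(p[60:220,200:420],None,fx=3.6,fy=3.6,interpolation=cv2.INTER_CUBIC)
crop("pics/w5a.png",210,60,430,220,3,p)
E
```

```text
(no output)
```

View pics/w5a.png

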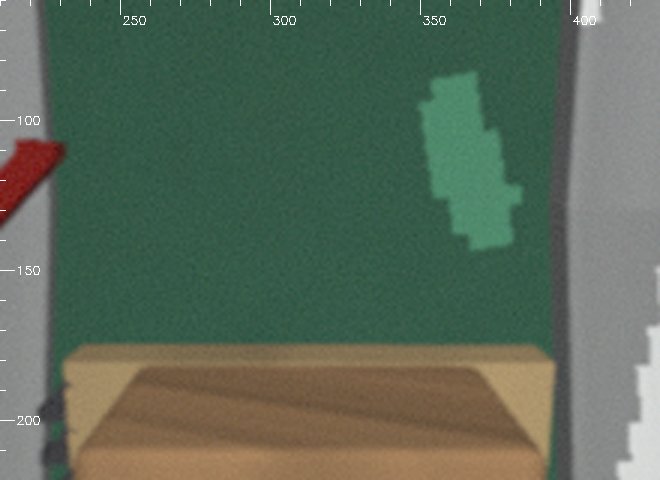

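```bash
python3 - <<'E'
from h import *
np.set_printoptions(precision=2,suppress=True)
T=np.load("pics/w5T.npy"); s=robot.state(); q=R.from_quat(s['ee_rot'])
def t(u,v,z): return q.inv().apply(onz('wrist',u,v,z,T)-s['tcp_pos'])*1000
for v,l,r in [(80,225,396),(126.5,227.8,394.2)]:
    print('lane',t(l,v,.008),t(r,v,.008))
print('laneLtop/Rtop', t(224.8,126.5,.0125),t(398.8,128,.02))
print('tip',t(231.5,110,.02))
a=t(231.2,180.4,.022);b=t(394.5,180.4,.022);print(a,b,(a+b)/2)
# blank bearing right lane edges
h=np.array([np.cos(1.4045),np.sin(1.4045)]);n=np.array([-h[1],h[0]]);O=np.array([.5376,.0937])
d=(s['tcp_pos'][:2]-O)*1000;print(d@h,d@n)
E
```

```text
lane [-35.58 -93.35  22.04] [ 31.77 -93.36  22.09]
lane [-35.71 -75.76  22.04] [ 32.26 -75.77  22.08]
laneLtop/Rtop [-35.95 -75.95  17.54] [ 31.6  -75.73  10.08]
tip [-31.39 -82.19  10.04]
[-32.85 -56.14   8.04] [ 30.9  -56.14   8.08] [ -0.97 -56.14   8.06]
-84.9113217729955 -1.6562360207233608
```

Call:
{"method": "step_arm", "body": {
  "increments": [
    [[-0.0009,-0.001,0],[0,0,0]],
    [[0,-0.003,0],[0,0,0]],
    [[0,-0.003,0],[0,0,0]],
    [[0,-0.003,0],[0,0,0]],
    [[0,-0.003,0],[0,0,0]],
    [[0,-0.003,0],[0,0,0]],
    [[0,-0.003,0],[0,0,0]],
    [[0,-0.003,0],[0,0,0]],
    [[0,-0.003,0],[0,0,0]]
  ]
}}

```text
t: 9.48
tcp_pos: [0.5284, 0.0344, 0.0301]
ee_rot: [0.997, -0.083, 0.0, 0.001]
wrist_force: [-0.2, -5.0, 4.9]
gripper_width: 0.0447
```

```bash
cat > st.py <<'E'
from h import *
np.set_printoptions(precision=2,suppress=True)
s=robot.state(); h=np.array([np.cos(1.4045),np.sin(1.4045)]);n=np.array([-h[1],h[0]]);O=np.array([.5376,.0937])
d=(s['tcp_pos'][:2]-O)*1000; f=s['wrist_force']
print('t',s['t'],'x',d@h,'y',d@n,'z',s['tcp_pos'][2]*1000,'F along',f[:2]@h,'lat',f[:2]@n,'z',f[2],'tq',s['wrist_torque'],'psi',2*np.arctan2(s['ee_rot'][1],s['ee_rot'][0]))
E
python3 st.py
```

```text
t 9.4833 x -60.03311380897711 y -0.7463543948447647 z 30.052445740985473 F along -4.964397824863776 lat -0.6271495007889453 z 4.8843409204018835 tq [-0.94  0.15 -0.01] psi -0.1660872189165826
```

Call:
{"method": "step_arm", "body": {
  "increments": [
    [[0,-0.001,-0.0005],[0,0,0]],
    [[0,-0.002,0],[0,0,0]],
    [[0,-0.002,0],[0,0,0]],
    [[0,-0.002,0],[0,0,0]]
  ]
}}

```text
t: 9.82
tcp_pos: [0.5292, 0.0416, 0.0301]
ee_rot: [0.997, -0.083, -0.0, -0.0]
wrist_force: [0.3, -3.3, 0.3]
gripper_width: 0.0445
```

```bash
python3 st.py
```

```text
t 9.8167 x -52.793723172400945 y -0.31390716902748855 z 30.074068500316216 F along -3.178025633430622 lat -0.8359666945207794 z 0.31683115129480294 tq [-0.65 -0.18 -0.03] psi -0.16608722748466834
```

Call:
{"method": "step_arm", "body": {
  "increments": [
    [[0,-0.0017,0],[0,0,0]],
    [[0,-0.0017,0],[0,0,0]],
    [[0,-0.0017,0],[0,0,0]],
    [[0,-0.0017,0],[0,0,0]]
  ]
}}

```text
t: 10.15
tcp_pos: [0.5304, 0.0486, 0.0301]
ee_rot: [0.997, -0.083, -0.0, -0.001]
wrist_force: [1.7, -0.5, -2.4]
gripper_width: 0.0442
```

```bash
python3 st.py
```

```text
t 10.15 x -45.687283210446054 y -0.3249623809273933 z 30.135499010901224 F along -0.16595076598012068 lat -1.7700151775063193 z -2.3652746101073077 tq [-0.16 -0.32 -0.05] psi -0.166022730462709
```

Call:
{"method": "step_arm", "body": {
  "increments": [
    [[0,-0.0017,0],[0,0,0]],
    [[0,-0.0017,0],[0,0,0]],
    [[0,-0.0017,0],[0,0,0]],
    [[0,-0.0017,0],[0,0,0]]
  ]
}}

```text
t: 10.48
tcp_pos: [0.5317, 0.0554, 0.0303]
ee_rot: [0.997, -0.083, 0.0, -0.001]
wrist_force: [1.4, -1.5, -3.2]
gripper_width: 0.0442
```

```bash
python3 st.py; python3 - <<'E'
from h import *
np.save("pics/w6T.npy",wristT())
p,d=read_camera("wrist"); cv2.imwrite("pics/w6.png",p)
E
```

```text
t 10.4833 x -38.79258619772389 y -0.49887535665716093 z 30.256431200958055 F along -1.2374852418890776 lat -1.6730594720207548 z -3.222083076366564 tq [-0.38 -0.25  0.02] psi -0.16600122335972417
```

View pics/w6.png

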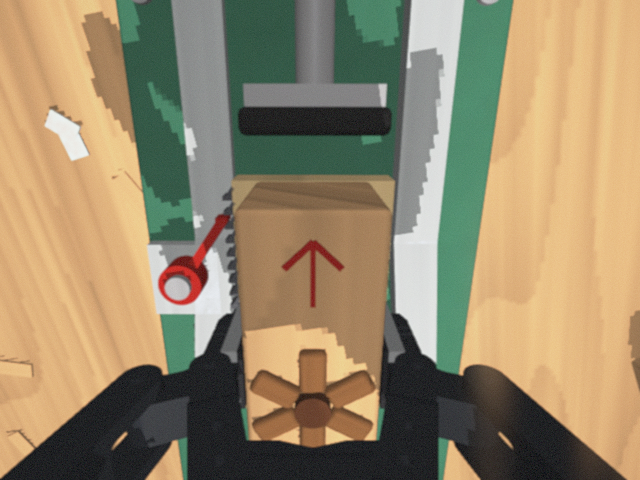

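```bash
python3 - <<'E'
from h import *
np.set_printoptions(precision=2,suppress=True)
T=np.load("pics/w6T.npy"); s=robot.state(); q=R.from_quat(s['ee_rot'])
p=cv2.imread("pics/w6.png"); crop("pics/w6a.png",210,70,410,220,4,p)
def t(u,v,z): return q.inv().apply(onz('wrist',u,v,z,T)-s['tcp_pos'])*1000
for z in (.025,.059): print(t(312,134.5,z),t(312,107,z))
print(t(312,209.5,.068))
E
```

```text
[ -1.18 -73.32   5.32] [ -1.18 -82.93   5.33]
[ -1.15 -75.42 -28.68] [ -1.15 -82.82 -28.67]
[ -1.16 -55.78 -37.7 ]
```

View pics/w6a.png

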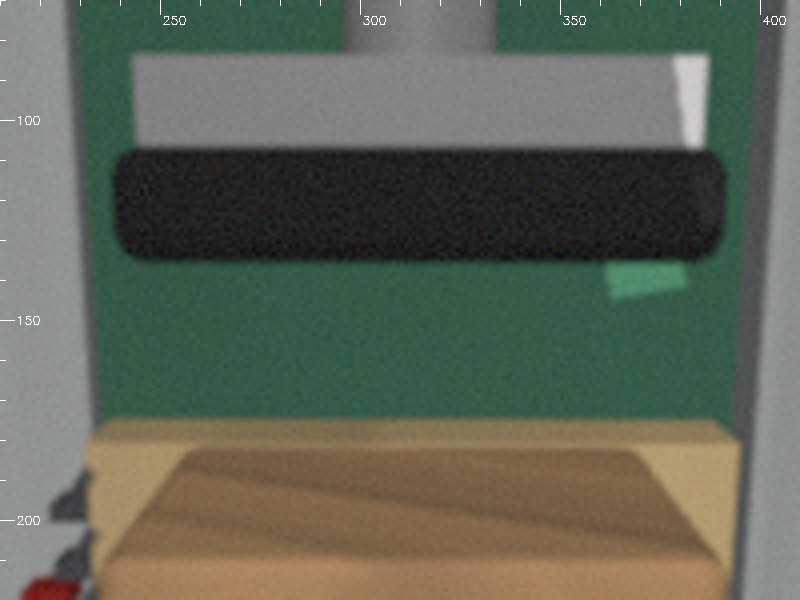

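Call:
{"method": "step_arm", "body": {
  "increments": [
    [[0,-0.0017,0.0002],[0,0,0]],
    [[0,-0.0017,0],[0,0,0]],
    [[0,-0.0017,0],[0,0,0]],
    [[0,-0.0017,0],[0,0,0]],
    [[0,-0.0017,0],[0,0,0]]
  ]
}}

```text
t: 10.95
tcp_pos: [0.5329, 0.0633, 0.0301]
ee_rot: [0.997, -0.083, -0.0, 0.0]
wrist_force: [1.3, -0.7, -0.9]
gripper_width: 0.0445
```

```bash
python3 st.py
```

```text
t 10.95 x -30.726964585454247 y -0.3685808490711891 z 30.084856461008407 F along -0.5092639859286864 lat -1.3660361474821414 z -0.9148039777709873 tq [-0.27 -0.26 -0.01] psi -0.16595551894663954
```

Call:
{"method": "step_arm", "body": {
  "increments": [
    [[0,-0.0017,0],[0,0,0]],
    [[0,-0.0017,0],[0,0,0]],
    [[0,-0.0017,0],[0,0,0]]
  ]
}}

```text
t: 11.2
tcp_pos: [0.5338, 0.0684, 0.0301]
ee_rot: [0.997, -0.083, 0.0, -0.0]
wrist_force: [0.9, -2.0, -1.6]
gripper_width: 0.0442
```

```bash
python3 st.py; python3 - <<'E'
from h import *
np.set_printoptions(precision=2,suppress=True)
np.save("pics/w7T.npy",wristT())
p,d=read_camera("wrist"); cv2.imwrite("pics/w7.png",p); crop("pics/w7a.png",210,70,410,220,4,p)
E
```

```text
t 11.2 x -25.557210490040845 y -0.4118637760854755 z 30.07691194351715 F along -1.8456074433799738 lat -1.190313014420984 z -1.6213799208582578 tq [-0.55 -0.17  0.05] psi -0.1659015870441394
```

View pics/w7a.png

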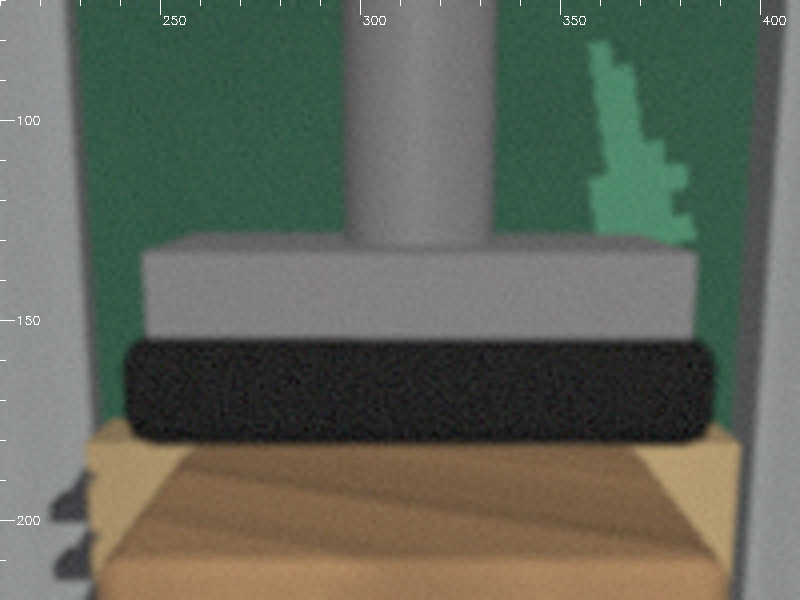

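```bash
python3 - <<'E'
from h import *
T=np.load("pics/w7T.npy"); s=robot.state(); q=R.from_quat(s['ee_rot'])
def t(u,v,z): return q.inv().apply(onz('wrist',u,v,z,T)-s['tcp_pos'])*1000
print(t(312,180.5,.059),t(312,209.5,.068))
E
```

```text
[ -1.15194525 -62.32052618 -28.9194119 ] [ -1.14722588 -55.82726035 -37.92226412]
```

Call:
{"method": "step_arm", "body": {
  "increments": [
    [[0,-0.0017,0],[0,0,0]],
    [[0,-0.0017,0],[0,0,0]]
  ]
}}

```text
t: 11.42
tcp_pos: [0.5343, 0.0715, 0.0301]
ee_rot: [0.997, -0.083, -0.0, 0.0]
wrist_force: [1.5, 0.2, -2.5]
gripper_width: 0.0447
```

```bash
python3 st.py
```

```text
t 11.4167 x -22.435125873519777 y -0.3754868622102067 z 30.130575615602396 F along 0.43814784774852356 lat -1.4113185522090461 z -2.484643775986393 tq [-0.12 -0.37 -0.03] psi -0.16623953291657864
```

Call:
{"method": "step_arm", "body": {
  "increments": [
    [[0,-0.0017,0],[0,0,0]]
  ]
}}

```text
t: 11.5
tcp_pos: [0.5347, 0.0737, 0.0301]
ee_rot: [0.997, -0.083, 0.0, -0.0]
wrist_force: [-0.1, -2.3, -2.6]
gripper_width: 0.0442
```

```bash
python3 st.py
```

```text
t 11.5 x -20.247804573216325 y -0.4530221755068236 z 30.065374113145943 F along -2.2412620608758393 lat -0.305757479334254 z -2.5881775711889667 tq [-0.46 -0.21  0.  ] psi -0.16590604083512836
```

Call:
{"method": "step_arm", "body": {
  "increments": [
    [[0,-0.0017,0],[0,0,0]]
  ]
}}

```text
t: 11.58
tcp_pos: [0.5348, 0.0747, 0.0301]
ee_rot: [0.997, -0.083, 0.0, 0.001]
wrist_force: [0.3, -5.5, -0.1]
gripper_width: 0.0445
```

```bash
python3 st.py
```

```text
t 11.5833 x -19.204580460315217 y -0.4178755555479605 z 30.109921984949573 F along -5.36117073552717 lat -1.1619888738017898 z -0.11120791110729206 tq [-0.99 -0.03  0.05] psi -0.16606575922959035
```

Call:
{"method": "step_arm", "body": {
  "increments": [
    [[0,-0.0017,0],[0,0,0]],
    [[0,-0.0017,0],[0,0,0]]
  ]
}}

```text
t: 11.75
tcp_pos: [0.5352, 0.0771, 0.0302]
ee_rot: [0.997, -0.083, -0.0, 0.002]
wrist_force: [0.0, -6.1, -0.1]
gripper_width: 0.0445
```

```bash
python3 st.py
```

```text
t 11.75 x -16.74102373218426 y -0.38866389096491644 z 30.167127409274528 F along -6.022606142077948 lat -1.0570636759762482 z -0.05056959330277555 tq [-1.26 -0.1   0.08] psi -0.1665998666388095
```

Call:
{"method": "step_arm", "body": {
  "increments": [
    [[0,-0.0017,0],[0,0,0]],
    [[0,-0.0017,0],[0,0,0]]
  ]
}}

```text
t: 11.92
tcp_pos: [0.5356, 0.0794, 0.0302]
ee_rot: [0.997, -0.083, -0.0, 0.003]
wrist_force: [-1.8, -11.9, 3.8]
gripper_width: 0.044
```

```bash
python3 st.py
```

```text
t 11.9167 x -14.482098154528517 y -0.353319052611467 z 30.22659672390206 F along -12.027741872729651 lat -0.17944005702479834 z 3.82824255948583 tq [-2.11  0.24  0.1 ] psi -0.16713400590263525
```

Call:
{"method": "step_arm", "body": {
  "increments": [
    [[0,0,0],[0,0,0]],
    [[0,0,0],[0,0,0]]
  ]
}}

```text
t: 12.08
tcp_pos: [0.5356, 0.0795, 0.0302]
ee_rot: [0.997, -0.083, -0.0, 0.002]
wrist_force: [-0.9, -9.0, 1.0]
gripper_width: 0.0444
```

```bash
python3 st.py; python3 - <<'E'
from h import *
np.save("pics/w8T.npy",wristT())
p,d=read_camera("wrist"); cv2.imwrite("pics/w8.png",p); 
E
python3 st.py
```

```text
t 12.0833 x -14.309513991988002 y -0.3997154666472912 z 30.23908312850633 F along -8.98207299997372 lat -0.5721001390165721 z 0.9703562486104731 tq [-1.73  0.07  0.1 ] psi -0.16701131716472628
t 12.1333 x -14.329615041034735 y -0.37038588611835455 z 30.199164943900744 F along -9.790785078781619 lat -1.2105128118889679 z 1.0078127477202123 tq [-1.76  0.08  0.14] psi -0.1671008350991166
```

View pics/w8.png

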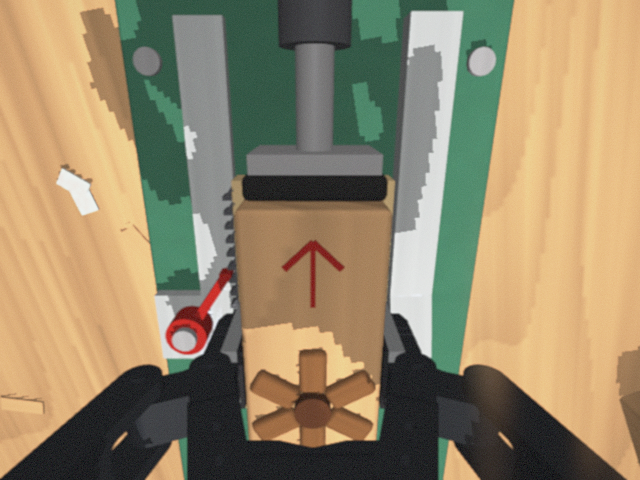

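Call:
{"method": "step_arm", "body": {
  "increments": [
    [[0,-0.0017,0],[0,0,0]],
    [[0,-0.0017,0],[0,0,0]]
  ]
}}

```text
t: 12.3
tcp_pos: [0.5359, 0.0815, 0.0303]
ee_rot: [0.996, -0.084, -0.0, 0.004]
wrist_force: [-3.1, -16.8, 5.7]
gripper_width: 0.0442
```

```bash
python3 st.py
```

```text
t 12.3 x -12.342859745755295 y -0.3544933078351134 z 30.336793980101152 F along -17.123133235969608 lat 0.2256541447618943 z 5.689998421620306 tq [-2.99  0.57  0.18] psi -0.16788962187047962
```

Call:
{"method": "step_arm", "body": {
  "increments": [
    [[0,-0.0017,0],[0,0,0]]
  ]
}}

```text
t: 12.38
tcp_pos: [0.536, 0.0826, 0.0304]
ee_rot: [0.996, -0.084, -0.0, 0.005]
wrist_force: [-2.6, -14.3, 4.7]
gripper_width: 0.0443
```

```bash
python3 st.py
```

```text
t 12.3833 x -11.22743055221342 y -0.3103825648455844 z 30.401206093475604 F along -14.549922297232172 lat 0.1681528278070928 z 4.674526554343955 tq [-2.55  0.32  0.13] psi -0.168186498820224
```

Call:
{"method": "step_arm", "body": {
  "increments": [
    [[0,-0.0017,-0.0002],[0,0,0]],
    [[0,-0.0017,0],[0,0,0]]
  ]
}}

```text
t: 12.55
tcp_pos: [0.5365, 0.0853, 0.0304]
ee_rot: [0.996, -0.084, -0.0, 0.006]
wrist_force: [-3.0, -19.0, 5.9]
gripper_width: 0.0442
```

```bash
python3 st.py
```

```text
t 12.55 x -8.471073979633054 y -0.2737252625929688 z 30.445521980624434 F along -19.286341099730997 lat -0.14647624453592278 z 5.936138804920577 tq [-3.53  0.55  0.14] psi -0.16846978919321864
```

Call:
{"method": "step_arm", "body": {
  "increments": [
    [[0,-0.001,-0.0003],[0,0,0]]
  ]
}}

```text
t: 12.63
tcp_pos: [0.5366, 0.086, 0.0306]
ee_rot: [0.996, -0.084, -0.0, 0.006]
wrist_force: [-2.4, -18.6, 0.1]
gripper_width: 0.0446
```

```bash
python3 st.py
```

```text
t 12.6333 x -7.775992783401978 y -0.27351758750325683 z 30.641512646990943 F along -18.70407988888525 lat -0.6699993225689971 z 0.06461702852211565 tq [-3.47  0.26  0.09] psi -0.1687491411190665
```

Call:
{"method": "step_arm", "body": {
  "increments": [
    [[0,0,0],[0,0,0]]
  ]
}}

```text
t: 12.72
tcp_pos: [0.5366, 0.0861, 0.0306]
ee_rot: [0.996, -0.084, -0.0, 0.006]
wrist_force: [-2.6, -18.3, 2.8]
gripper_width: 0.0443
```

```bash
python3 st.py; python3 - <<'E'
from h import *
np.save("pics/w9T.npy",wristT())
p,d=read_camera("wrist"); cv2.imwrite("pics/w9.png",p); crop("pics/w9a.png",150,160,350,310,4,p)
E
python3 st.py
```

```text
t 12.7167 x -7.657648393861866 y -0.2850429297700543 z 30.55446738587203 F along -18.469516728459958 lat -0.4378083558080409 z 2.76998926326572 tq [-3.29  0.31  0.1 ] psi -0.1686770762412397
t 12.7667 x -7.644557598014214 y -0.27825882068980207 z 30.555304052663136 F along -17.688070673701656 lat -1.7686841334342538 z 1.7960798129410747 tq [-3.23  0.31  0.13] psi -0.1687458698874417
```

View pics/w9a.png

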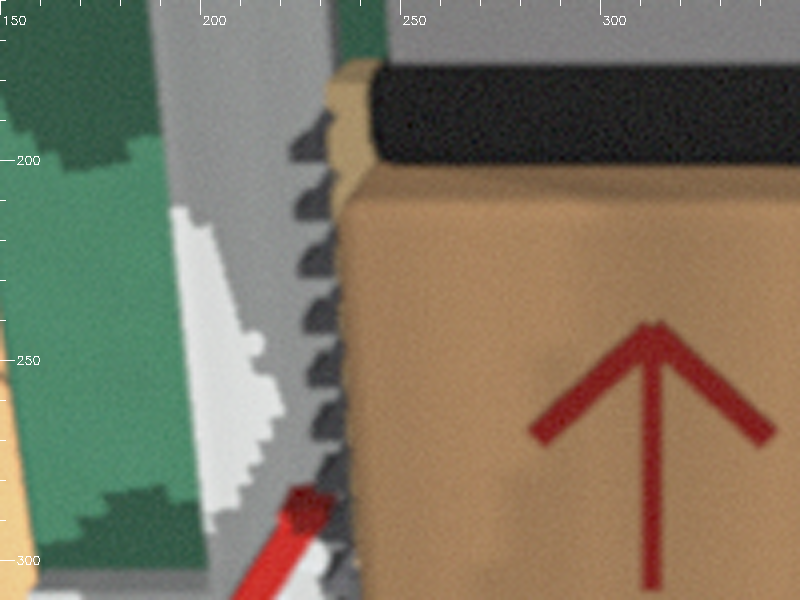

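View pics/w9.png

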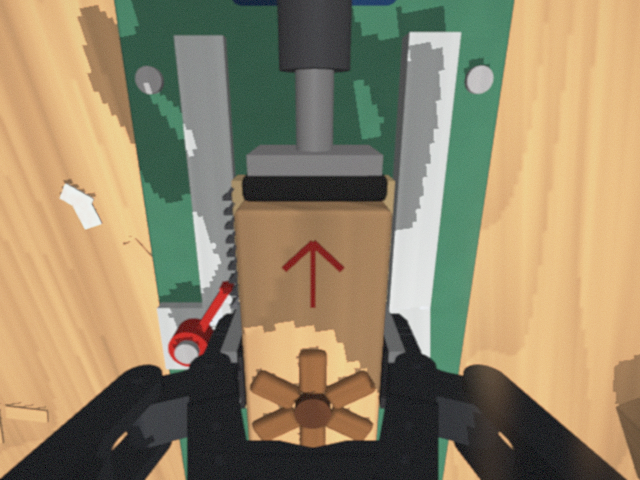

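Call:
{"method": "step_arm", "body": {
  "increments": [
    [[0,0.0015,0],[0,0,0]],
    [[0,0.0015,0],[0,0,0]],
    [[0,0,0],[0,0,0]]
  ]
}}

```text
t: 13.02
tcp_pos: [0.5362, 0.0839, 0.0304]
ee_rot: [0.996, -0.084, -0.0, 0.004]
wrist_force: [-1.5, -15.3, 1.0]
gripper_width: 0.044
```

```bash
python3 st.py
```

```text
t 13.0167 x -9.855085032966084 y -0.2633119149862237 z 30.44579352833616 F along -15.350604085921123 lat -1.0884865566951036 z 1.0027857169837116 tq [-2.77  0.1   0.15] psi -0.16843414244053026
```

Call:
{"method": "step_arm", "body": {
  "increments": [
    [[0,0.0015,0],[0,0,0]],
    [[0,0,0],[0,0,0]]
  ]
}}

```text
t: 13.18
tcp_pos: [0.5362, 0.0832, 0.0304]
ee_rot: [0.996, -0.084, -0.0, 0.004]
wrist_force: [-0.9, -12.7, -0.1]
gripper_width: 0.0444
```

```bash
python3 st.py
```

```text
t 13.1833 x -10.580442106715571 y -0.3337391073346754 z 30.395329531639252 F along -12.639292593800368 lat -1.2303043019776227 z -0.07315989332210449 tq [-2.3   0.04  0.12] psi -0.16811699513436182
```

Call:
{"method": "step_arm", "body": {
  "increments": [
    [[0,0.001,0],[0,0,0]],
    [[0,0,0],[0,0,0]]
  ]
}}

```text
t: 13.35
tcp_pos: [0.5361, 0.083, 0.0303]
ee_rot: [0.996, -0.084, -0.0, 0.003]
wrist_force: [-0.1, -10.7, -1.5]
gripper_width: 0.0445
```

```bash
python3 st.py
```

```text
t 13.35 x -10.829440836632953 y -0.30337941028051923 z 30.28070166374856 F along -10.529426991532379 lat -1.7068879732432014 z -1.5343285547543424 tq [-1.92 -0.13  0.08] psi -0.16767177672833056
```

Call:
{"method": "step_arm", "body": {
  "increments": [
    [[0,0.001,0],[0,0,0]],
    [[0,0.001,0],[0,0,0]],
    [[0,0.001,0],[0,0,0]],
    [[0,0,0],[0,0,0]],
    [[0,0,0],[0,0,0]]
  ]
}}

```text
t: 13.77
tcp_pos: [0.5365, 0.082, 0.0303]
ee_rot: [0.997, -0.083, 0.0, 0.001]
wrist_force: [2.9, -4.7, -6.3]
gripper_width: 0.0442
```

```bash
python3 st.py
```

```text
t 13.7667 x -11.757514736847805 y -0.8427727794690362 z 30.326123784289106 F along -4.136779698574332 lat -3.641044277454507 z -6.338572688275242 tq [-0.97 -0.77 -0.01] psi -0.1665777696007059
```

Call:
{"method": "step_arm", "body": {
  "increments": [
    [[0,0.001,0.0004],[0,0,0]],
    [[0,0.0005,0.0003],[0,0,0]],
    [[0,0,0],[0,0,0]]
  ]
}}

```text
t: 14.02
tcp_pos: [0.5369, 0.0812, 0.0302]
ee_rot: [0.997, -0.083, 0.001, -0.0]
wrist_force: [3.3, -3.1, -3.6]
gripper_width: 0.0443
```

```bash
python3 st.py; python3 - <<'E'
from h import *
np.save("pics/w10T.npy",wristT())
p,d=read_camera("wrist"); cv2.imwrite("pics/w10.png",p); crop("pics/w10a.png",150,160,350,310,4,p)
E
```

```text
t 14.0167 x -12.416153681125873 y -1.3730650177489858 z 30.21653112001459 F along -2.4641158817132855 lat -3.7933782885479035 z -3.5924803063160877 tq [-0.52 -0.94 -0.05] psi -0.1661475921408304
```

View pics/w10a.png

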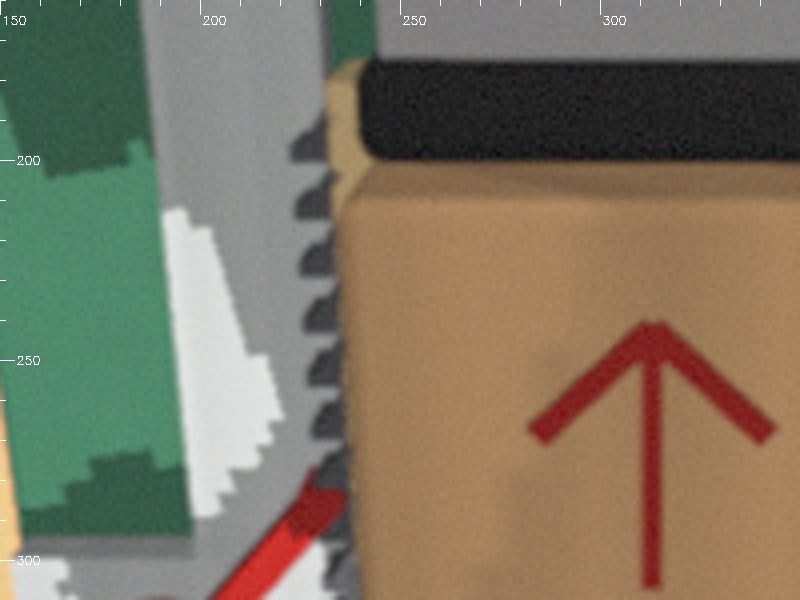

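Call:
{"method": "step_arm", "body": {
  "increments": [
    [[0,0,0],[0,0,0]],
    [[0,0,0],[0,0,0]],
    [[0,0,0],[0,0,0]],
    [[0,0,0],[0,0,0]],
    [[0,0,0],[0,0,0]],
    [[0,0,0],[0,0,0]]
  ],
  "gripper": 0.062
}}

```text
t: 14.57
tcp_pos: [0.5356, 0.0813, 0.0299]
ee_rot: [0.997, -0.083, -0.0, -0.0]
wrist_force: [0.6, -0.2, -0.4]
gripper_width: 0.062
```

```bash
python3 st.py; python3 - <<'E'
from h import *
p,d=read_camera("wrist"); cv2.imwrite("pics/w11.png",p)
E
```

```text
t 14.5667 x -12.521198857073133 y -0.06317996122557298 z 29.86168727556855 F along -0.1200972245569175 lat -0.6320128970859488 z -0.40502087466005976 tq [-0.02 -0.01  0.01] psi -0.16575535682738632
```

View pics/w11.png

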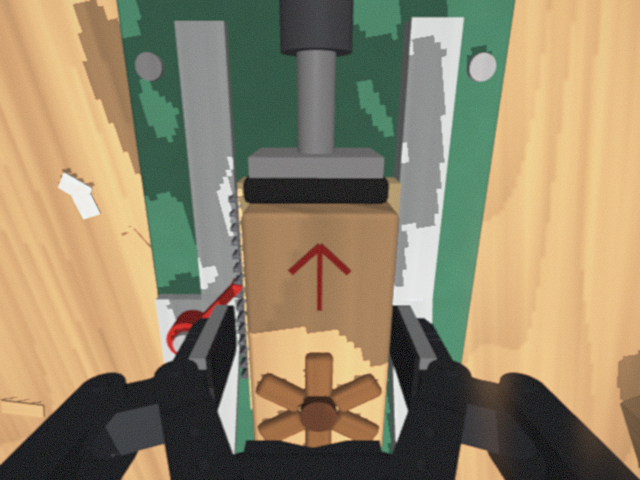

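Call:
{"method": "step_arm", "body": {
  "increments": [
    [[0,0,-0.01],[0,0,0]],
    [[0,0,-0.02],[0,0,0]],
    [[0,0,-0.03],[0,0,0]],
    [[0,0,-0.04],[0,0,0]],
    [[0,0,-0.04],[0,0,0]],
    [[0,0,-0.03],[0,0,0]],
    [[0,0,-0.01],[0,0,0]],
    [[0,0,0],[0,0,0]],
    [[0,0,0],[0,0,0]]
  ]
}}

```text
t: 15.37
tcp_pos: [0.5358, 0.0811, 0.2101]
ee_rot: [0.997, -0.083, 0.0, -0.0]
wrist_force: [0.2, -0.4, -0.6]
gripper_width: 0.0619
```

```bash
python3 st.py; python3 - <<'E'
from h import *
np.save("pics/w12T.npy",wristT())
p,d=read_camera("wrist"); cv2.imwrite("pics/w12.png",p); crop("pics/w12a.png",215,60,415,210,4,p); crop("pics/w12b.png",215,200,415,350,4,p)
p,d=read_camera("scene"); cv2.imwrite("pics/scene12.png",p)
E
```

```text
t 15.3667 x -12.69106817686781 y -0.3325281271217041 z 210.07199124979277 F along -0.3689553281880273 lat -0.23939505250939178 z -0.5593817890919434 tq [-0.   -0.01 -0.1 ] psi -0.16607928419854506
```

View pics/w12.png

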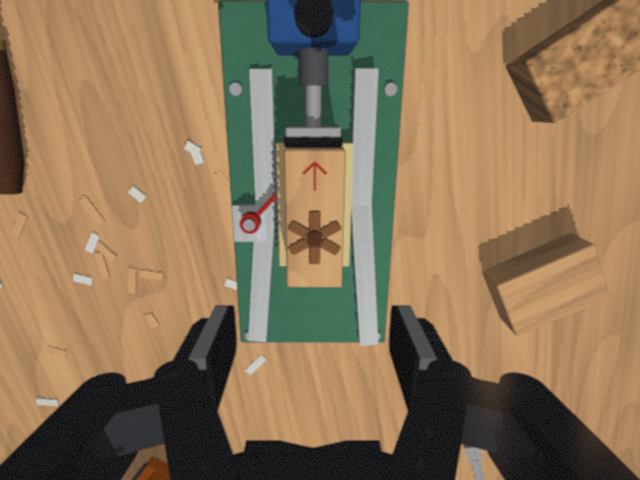

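View pics/w12b.png

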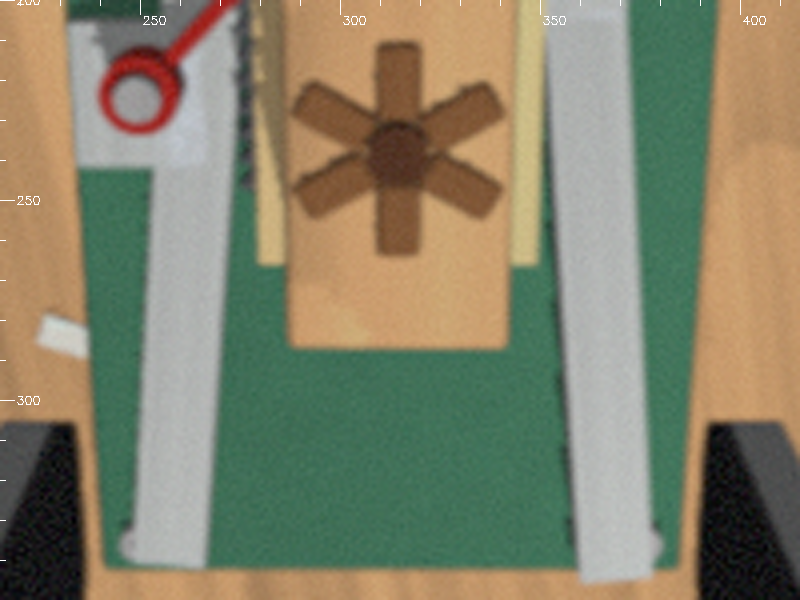

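View pics/scene12.png

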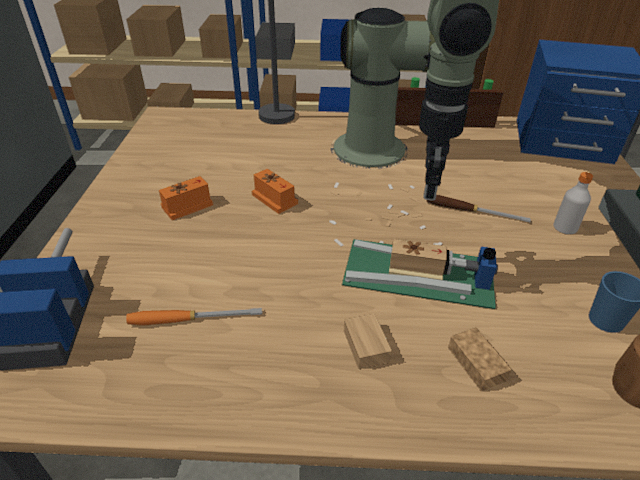

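View pics/w12a.png

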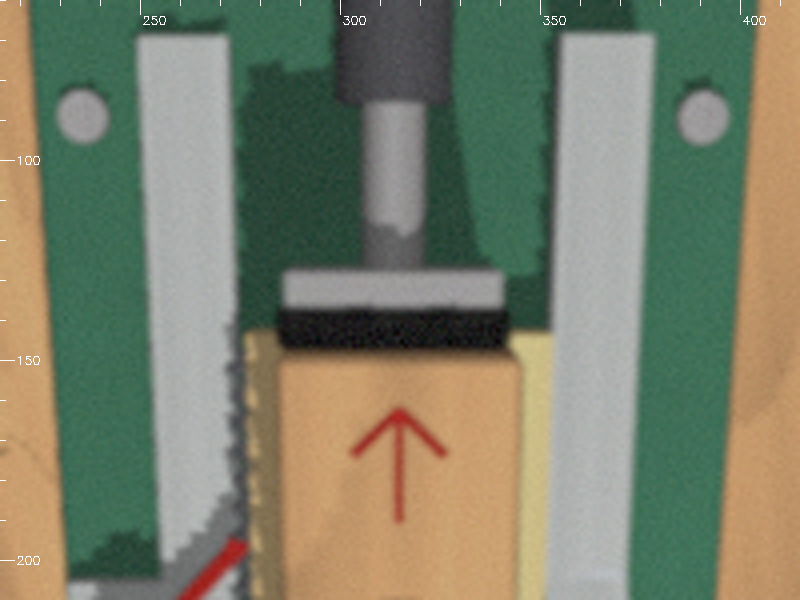

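```bash
python3 - <<'E'
from h import *
h=np.array([np.cos(1.4045),np.sin(1.4045)]);O=np.array([.5376,.0937])
a=np.load("pics/w1T.npy");b=np.load("pics/w12T.npy")
X=lambda T,u,v,z:(onz('wrist',u,v,z,T)[:2]-O)@h*1000
# plate top / black boundary: w1 v=193.5 ; w12 below; z~.059 ; reference: rail end, post face
print('initial grey/black',X(a,311,193.6,.059),'railend',X(a,273,120.4,.0125),'postface',X(a,311,108.2,.074))
for v in (136,137.5): print('now grey/black',v,X(b,311,v,.059))
print('blank rear',X(b,312,286.3,.068),'carrier rear',X(b,282,266,.022))
E
```

```text
initial grey/black 44.45509545067754 railend 100.84723174358881 postface 111.03226687506724
now grey/black 136 50.917950734088684
now grey/black 137.5 49.850198512310094
blank rear -66.27814039768265 carrier rear -67.68044183002993
```

```bash
python3 - <<'E'
from h import *
print(hand_in())
E
```

```text
the job is handed in; nothing more can be done
None
```

The blank is in the holder with the catch down in a tooth, still pressing on the pad. I handed the job in at about 15.5 s of the 51 s allowed.

**What I did:** I took the pale blank, not the orange look-alikes, and gripped it across its width. I laid it flat at the entry, arrow towards the post and toothed edge on the catch side. Then I slid it past the catch and pressed the pad in about 11 mm. I eased back until the catch took the load, let go and lifted clear.

**Last checks:**
- **Catch:** in the picture before I let go, the catch tip sits against a tooth face. In the pictures after I let go, the blank is still held. It came to rest with its middle about 11 to 12 mm before the catch's tip, which fits the tooth at -11 mm.
- **Pad after release:** it is still pressed in by about 6 mm (within roughly 1.5 mm), which is about 9 N.
- **Bystanders:** the gouge, offcut and sanding block stand where they were in the final scene picture.

**Where the numbers disagreed:** the peak load on the pad is uncertain.
- From how far the pad was pressed in, I get about 15.5 N.
- From the wrist force while backing off, about 18 N.
- The highest wrist reading while pushing was 19.3 N, which includes drag.

All of these are under 20 N, but I only read the force between moves.

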